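# Clamp a picture frame with the fold-out crank

## Robot

A 7-joint arm with a two-finger parallel gripper is mounted at the origin on the work surface. World frame = base frame: x ahead of the robot, y to its left, z up, the work surface at z = 0. Lengths are in m, angles in rad, forces in N, time in s.
With the tool pointing down it reaches from about 0.4 to 0.9 m from the base axis. Payload 5.5 kg.
Tool frame: the origin (TCP) lies between the finger pads; the fingertips stand 19 mm ahead of it and the grasp point (between the pads) is the TCP; z points along the fingers, y is the line along which they close (so a half turn about z gives the same grasp; the last joint's range is limited). The gripper opens to 92 mm and grips with 3 to 60 N. Pads are 19 mm wide; open, the fingers measure 130 mm over their backs; the gripper's body (75 mm by 190 mm) begins 47 mm behind the grasp point.
Start: joints at [-0.995, 0.501, -0.427, 1.55, 0.221, 1.138, -0.21], TCP at [0.2, 0.618, 0.246] pointing down, gripper open.
Joint ranges: [-2.88, 2.88], [-0.31, 2.03], [-1.54, 1.56], [0.2, 2.42], [-1.41, 4.55], [0.19, 2.02], [-2.57, 2.57]. Speed limits (rad/s): [2.57, 2.57, 3.14, 3.14, 3.14, 3.14, 3.14].

## Interface

Orientations are given as a rotation vector (axis times angle).
In Python, from cell import robot gives the robot as it stands.
- The arm moves only by the tool play_rows, never from a script. Its argument "moves" is one flat list of numbers, 7 for each row, row after row: the turn, a rotation vector about the tool's x, y, z in units of 90 degrees (1.0 is 90 degrees), then the shift along the tool's x, y, z in units of 40 cm (1.0 is 40 cm), then the gripper command: -1 is shut, 1 is fully open, values between are in proportion. A call has 1 to 5 rows; each row shifts and turns the commanded pose from where the row before left it, along the tool's axes as they then stand; what a row does not reach is not made up. A row lasts 1/10 s, in which the tool goes at most 50 mm and 8.59 degrees, less where a joint would pass 70% of its speed; a pose out of reach is approached as far as the arm can. A call with a number of a shift or a turn outside -1 to 1 is refused whole. A call with a gripper value outside its range is refused whole. The fingers move at their own pace and stop on an object; the grip force is fixed at half the most. Time passes only in rows, so rows that do not move let the fingers close. It gives the time, the measured TCP pose, the force, the opening and the grip force at its end, in the units of the state.
- robot.state(): the state, without advancing time (a new reading comes with each control period).
- robot.grab_frame(name): name is "scene" or "top" or "wrist"; returns a dict with "frame" (384x512x3 uint8, red, green, blue), "vertical_fov" (degrees; the focal length in pixels is half the picture's height over the tangent of half this angle, whatever the lens; pixels are square), "cx", "cy" (the principal point, pixels), "R" (3x3) and "t" (3): a world point X has camera coordinates R X + t. Camera axes: x right, y down, z forward; pixel columns grow to the right and rows downward; lengths in m; the calibration is good to about 2 mm. A picture is of the moment at which its call begins. There is no depth.
- robot.finish_job(): hands the job in; it is judged then, once.
The state is a dict: "time": time; "joint_pos": joint angles; "dq": joint speeds; "joint_torque": joint torques, N m; "ee_pos": TCP position; "tool_rot": TCP orientation; "force": force on the tool from outside, world axes, zero at the start; "moment": the same for the moment, N m; "finger_gap": finger opening in m; "finger_force": force on a finger pad.
Only numpy, scipy, OpenCV 4.12 (cv2) and the standard library are available. Lean on these libraries where they do the work, as an engineer would, in place of code of your own. Each camera call takes 0.05 s, during which the arm holds its last target. There are 200 camera calls.

## Task

Clamp the white picture frame in the green bench clamp: swing the folded red crank handle fully upright, turn the crank clockwise (seen from above) by it until the jaw has pushed the frame square against the aluminium fence and its orange sprung pad is pressed in about half way, then fold the handle back down fully home onto the crank arm and let go. Use the crank only when its handle is out, and leave the frame, the tools and the other things on the table otherwise alone.

Things in the scene. Friction and masses are not known exactly. Their poses are not given: they have to be found in the camera images.
- clamp: Green bench clamp, fixed to the table: bed 190 mm wide (x), 500 mm long (y -80 to +420), top 30 mm up. Origin on the table under the crank's vertical axis; +y points along the bed to the fence. Grey gear housing 100 x 100 mm, top 70 mm up, under the crank. Place and yaw vary.
- crank_axis (a point): Point on the crank's vertical axis at the height of the handle's pivot (122 mm above the table). The crank arm under it is a dark steel bar 14 mm wide, top face 108 mm above the table, bottom 98 mm, from 10 mm behind the axis to 80 mm out; below it a 16 mm shaft.
- handle_pivot (a point): Centre of the handle's horizontal pivot pin at the outer end of the crank arm, 70 mm from the crank's axis, 122 mm above the table; it goes round with the crank. The pin lies square to the arm, held by two cheeks 25 mm wide over all, reaching 9 mm beyond the pivot along the arm and 6 mm above it.
- handle_end (a point): Free end of the handle, on its centre line, 88 mm from the pivot. Its round red sleeve, 21 mm in diameter from 20 to 82 mm from the pivot, spins freely about its length. Folded, it lies level from the pivot back over the arm, 3.5 mm clear of it, to 18 mm past the crank's axis. Upright, it stands with its end 210 mm above the table.
- handle (a joint): Fold of the handle in rad: 0 = folded flat along the arm (stop), 1.57 = upright (stop). It turns in the vertical plane through the arm. Stiff pivot (0.08 N m): it stays where it is left.
- crank (a joint): Turn of the crank in rad, growing clockwise seen from above, 0 to 15.5 (stops); starts anywhere between 0 and 6.28. Friction 0.15 N m (about 2 N at the handle); stays where it is left. At 0 the pivot lies on the clamp's -x side of the axis.
- jaw (a joint): Travel of the grey jaw along the clamp's +y in m, driven by the crank only: 20 mm a turn (3.183 mm per rad), clockwise closes. The frame is properly clamped near 0.043 (crank about 13.5 rad).
- pad (a joint): How far the orange sprung pad on the jaw's front is pushed back into the jaw, in m: 0 = free, 0.014 = bottomed; spring 3 N at first, 0.8 N per mm. Pad 120 mm wide, 28 mm high; face 159 mm + jaw - pad from the crank's axis along the clamp's y; two brass pins show in the gap behind it. Clamped right, it is about 7 mm in.
- pad_face (a point): Centre of the pad's pressing face, 48 mm above the table.
- jaw_pointer (a point): Tip of the red pointer at the jaw's -x side, 34 mm above the table. It stands over the yellow mark on the bed (8 mm long along y) when the frame is clamped right.
- fence_face (a point): Middle of the inner face of the fixed aluminium fence, 375 mm from the crank's axis along the clamp's y, 41 mm above the table.
- frame: White wooden picture frame, 150 mm (x) by 180 mm (y) by 22 mm, rails 24 mm wide, lying loose on the bed between pad and fence, 2 to 9 mm short of the fence, a little askew; about 0.3 kg. Origin at the centre of its underside, 30 mm above the table. Against the fence its centre is 285 mm from the crank's axis along the clamp's y.
- hammer: Bystander: hammer, 260 mm long, lying on the table beyond the clamp.
- brush: Bystander: brush, 200 mm long, lying on the near side of the clamp.
- offcut: Bystander: dark wood moulding offcut, 30 x 160 x 22 mm, on the near side of the clamp.
- glue: Bystander: white glue bottle, 60 mm wide, 150 mm tall, standing on the table.
- tape: Bystander: tape roll, 110 mm across, 45 mm high, lying flat.
- screwdriver: Bystander: screwdriver, 200 mm long, lying on the table.
- mug: Bystander: blue mug, 80 mm across, 90 mm tall, standing on the table.
Mind the look-alikes: they are no part of the job. What is shaped like the frame but purple is not meant.

How it is judged:
By the outcome, as a careful person would: the job done as asked, in the order asked, and still so for the second after the job is handed in, with the robot touching nothing.
It also fails if it takes over 64 s, if anything falls off the work surface, if the arm or the gripper's body presses on something with over 40 N, if the wrist force passes 120 N, or if a joint passes its speed limit or range.

## Working session

There is one attempt and no reset: what is moved stays moved. The work goes in short steps, Python scripts to look and compute and a tool call to move; the robot and the scene stay as the last step left them, time stands still between calls to the robot, and variables do not carry over. Pictures are saved under pics/ and viewed, at most 10 in all, crops included, and the job is handed in when it is done.

Besides the shell and the picture viewer there is one more tool, called after "Request:" as a command line: name --argument value ..., lists and objects as JSON in quotes. play_rows: Moves the arm, as the interface text tells. Its arguments: {"type":"object","properties":{"moves":{"type":"array"}},"required":["moves"]}

```bash
mkdir -p pics; ls; cat > h.py <<'E'
from cell import robot
import numpy as np, cv2
def grab(n,f=None):
    d=robot.grab_frame(n)
    if f: cv2.imwrite(f'pics/{f}.png',cv2.cvtColor(d['frame'],cv2.COLOR_RGB2BGR))
    return d
def K(d):
    f=d['frame'].shape[0]/2/np.tan(np.radians(d['vertical_fov'])/2)
    return f
def ray(d,u,v,z):
    f=K(d);R=np.array(d['R']);t=np.array(d['t'])
    c=-R.T@t; r=R.T@np.array([(u-d['cx'])/f,(v-d['cy'])/f,1])
    return c+r*(z-c[2])/r[2]
def proj(d,X):
    p=np.array(d['R'])@np.array(X)+np.array(d['t']); f=K(d)
    return d['cx']+f*p[0]/p[2], d['cy']+f*p[1]/p[2]
E
python3 - <<'E'
from h import *
import pickle
a=grab('scene');b=grab('top')
pickle.dump((a,b),open('s0.pkl','wb'))
for n,d in(('scene',a),('top',b)):
    cv2.imwrite(f'pics/{n}0.png',cv2.resize(d['frame'][:,:,::-1],(800,600),interpolation=cv2.INTER_CUBIC))
    print(n,K(d),d['cx'],d['cy'],-np.array(d['R']).T@d['t'])
print(robot.state())
E
```

```text
pics
scene 386.53611868759316 254.59827376492166 194.0176782622754 [1.24340983 0.22784284 1.1164604 ]
top 483.74397245331926 262.38132373755167 187.07970847950355 [0.33502231 0.00685569 1.65527391]
{'time': 0.1, 'joint_pos': array([-0.99478374,  0.50175903, -0.42677636,  1.55130718,  0.22082383,
        1.13826764, -0.21032663]), 'dq': array([ 0.00145724, -0.00097993,  0.00103074, -0.00210512,  0.00022454,
       -0.00013579, -0.00193112]), 'joint_torque': array([-1.11965113e-02, -5.67877007e+01, -5.83893120e+00, -2.79912597e+01,
       -6.91253040e-02,  2.41995550e-02,  4.38433324e-05]), 'ee_pos': array([0.19991562, 0.61789741, 0.2447921 ]), 'tool_rot': array([-4.89321992e-01, -3.10294606e+00,  2.60972048e-03]), 'force': array([-0.61252651,  0.71304154,  0.42978638]), 'moment': array([-0.00491759,  0.04338991, -0.037677  ]), 'finger_force': 0.0, 'finger_gap': 0.09167819866279117}
```

View pics/scene0.png

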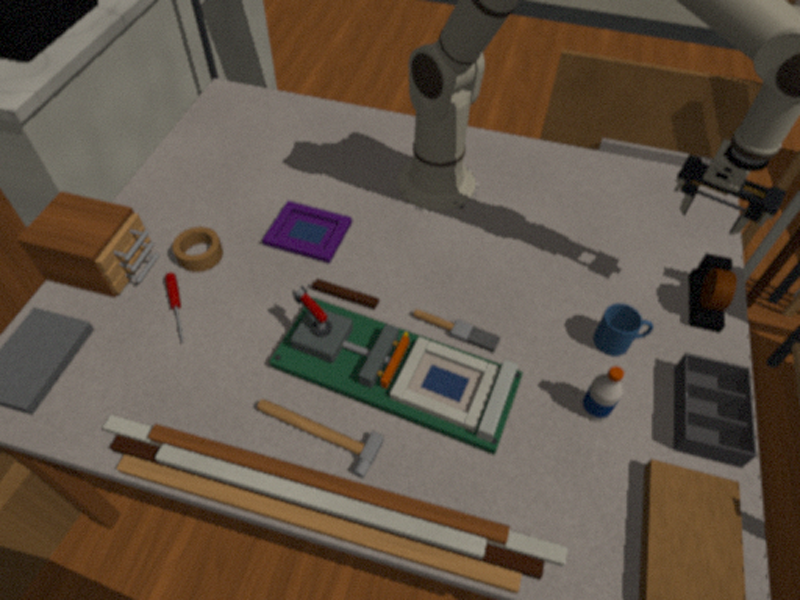

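View pics/top0.png

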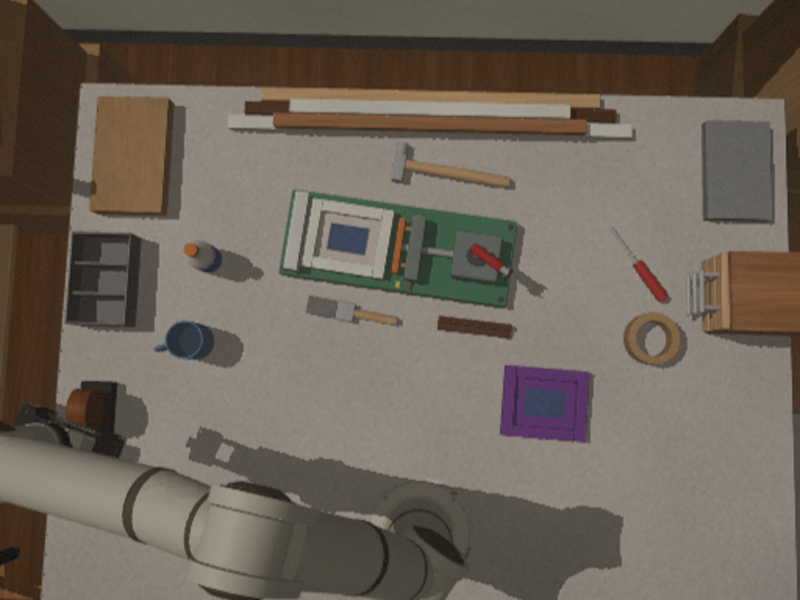

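The white frame lies in the green clamp at top (347,238) and the look-alike purple frame at (545,403). The white one is the one meant. The red handle is at top (490,260) and scene (312,308). Next I'll enlarge the clamp in both views.

```bash
python3 - <<'E'
from h import *
import pickle
a,b=pickle.load(open('s0.pkl','rb'))
# native crops
c1=b['frame'][115:200,175:340]; c2=a['frame'][175:290,165:340]
o=np.zeros((600,800,3),np.uint8)
cv2.imwrite('pics/c_top.png',cv2.resize(c1[:,:,::-1],None,fx=4.8,fy=4.8,interpolation=cv2.INTER_CUBIC))
c3=a['frame'][180:235,170:250]
cv2.imwrite('pics/c_sc.png',cv2.resize(c3[:,:,::-1],None,fx=10,fy=10,interpolation=cv2.INTER_CUBIC))
E
```

```text
(no output)
```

View pics/c_top.png

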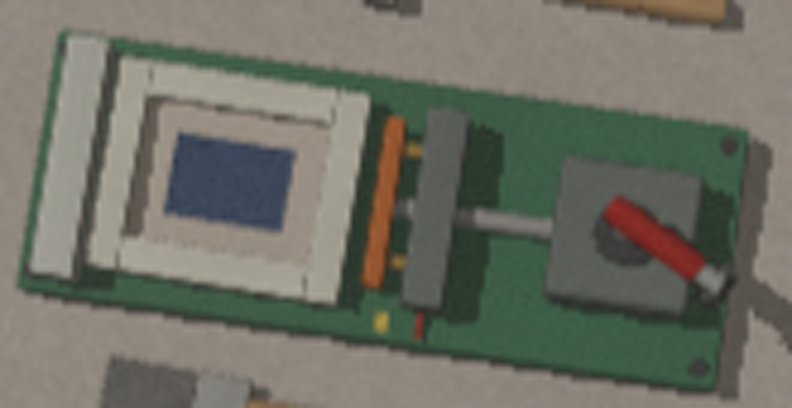

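View pics/c_sc.png

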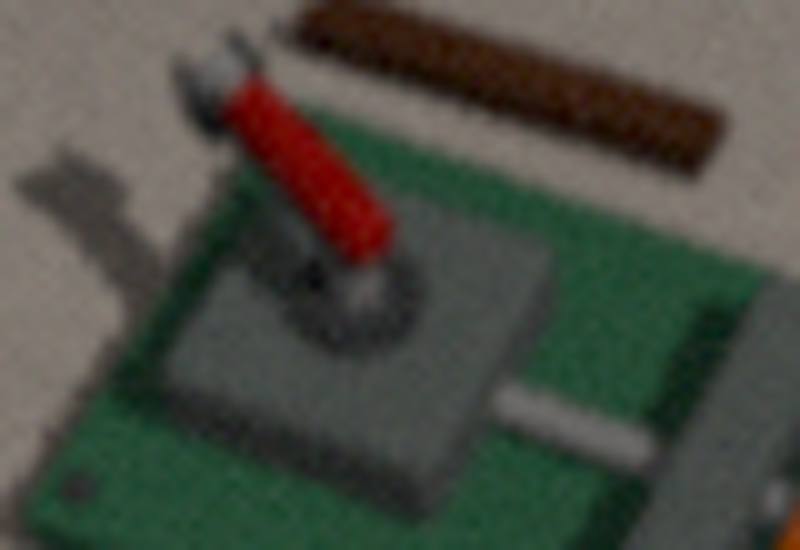

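```bash
python3 - <<'E'
from h import *
import pickle
from scipy.optimize import least_squares
a,b=pickle.load(open('s0.pkl','rb'))
T=lambda u,v:(175+u/4.8-.4,115+v/4.8-.4)
S=lambda u,v:(170+u/10-.45,180+v/10-.45)
loc=np.array([[-95,-80],[95,-80],[95,420],[-95,420]])/1e3
W=np.array([ray(b,*T(*p),.03)[:2] for p in [(718,390),(748,128),(65,30),(20,290)]])
# fence inner top? housing top corners z=.07
H=np.array([ray(b,*T(*p),.07)[:2] for p in [(687,313),(703,178),(568,157),(546,298)]])
hl=np.array([[-50,-50],[50,-50],[50,50],[-50,50]])/1e3
L=np.vstack([loc,hl]);W=np.vstack([W,H])
R=lambda t:np.array([[np.cos(t),-np.sin(t)],[np.sin(t),np.cos(t)]])
f=lambda p:((R(p[2])@L.T).T+p[:2]-W).ravel()
s=least_squares(f,[.5,-.2,0]);print(s.x,np.round(s.fun.reshape(-1,2)*1e3,1))
A=s.x[:2]
for n,d,p in(('t',b,T(712,278)),('s',a,S(212,80))):
    P=ray(d,*p,.122)[:2]-A; q=R(s.x[2]).T@P; print(n,P,np.hypot(*P),'crank',np.arctan2(q[1],-q[0]), q)
for n,d,p in(('t',b,T(612,210)),('s',a,S(372,232))):
    P=ray(d,*p,.122)[:2]-A; print('sleeve end',P,np.hypot(*P))
for ph in (np.arctan2(1,1),):pass
print(ray(b,*T(381,321),.03)[:2],ray(b,*T(421,325),.034)[:2])
M=lambda p:R(s.x[2]).T@(np.array(p)-A)
print('mark',M(ray(b,*T(381,321),.03)[:2]),'ptr',M(ray(b,*T(421,325),.034)[:2]),'pad',M(ray(b,*T(379,200),.062)[:2]))
E
```

```text
[ 0.58658307 -0.10649221 -0.11834027] [[-2.   0.3]
 [-0.6 -3.7]
 [-0.2  3.8]
 [-0.4  2.9]
 [-2.6 -1.7]
 [ 2.4 -4. ]
 [ 2.   1.8]
 [ 1.4  0.6]]
t [-0.03557493 -0.05314951] 0.06395659007258798 crank -1.0992876088868693 [-0.02905106 -0.0569779 ]
s [-0.03824157 -0.06193203] 0.07278732147185626 crank -1.1359658277188172 [-0.03066215 -0.06601384]
sleeve end [0.00844393 0.01419429] 0.0165159830920179
sleeve end [0.00430408 0.00898587] 0.009963479624416165
[0.52711674 0.06281981] [0.52457643 0.03447437]
mark [-0.07904012  0.161107  ] ptr [-0.07821608  0.13265989] pad [0.00089186 0.17350987]
```

```bash
cat >> h.py <<'E'
from scipy.spatial.transform import Rotation as Ro
A0=np.array([.5866,-.1065])
def red(d,c,r=45,z=.122):
    u0,v0=proj(d,[*c,z]); I=d['frame'].astype(int)
    m=(I[:,:,0]>90)&(I[:,:,1]<.45*I[:,:,0])&(I[:,:,2]<.45*I[:,:,0])
    v,u=np.nonzero(m); k=np.hypot(u-u0,v-v0)<r; u,v=u[k],v[k]
    W=np.array([ray(d,x,y,z)[:2] for x,y in zip(u,v)])
    c=W.mean(0); w,V=np.linalg.eigh(np.cov(W.T)); e=V[:,1]
    p=(W-c)@e
    return len(u),c,np.degrees(np.arctan2(e[1],e[0]))%180,p.min(),p.max()
def down(yaw): # tool z down, tool x at world angle yaw
    x=np.array([np.cos(yaw),np.sin(yaw),0]);z=np.array([0,0,-1.]);return Ro.from_matrix(np.array([x,np.cross(z,x),z]).T)
def delta(p,R,s=None):
    s=s or robot.state(); R0=Ro.from_rotvec(s['tool_rot'])
    return (R0.inv()*R).as_rotvec()/(np.pi/2), R0.inv().apply(np.array(p)-s['ee_pos'])/.4
E
python3 - <<'E'
from h import *
import pickle
a,b=pickle.load(open('s0.pkl','rb'))
for d in(a,b):
    print(red(d,A0,r=25))
s=robot.state()
print(Ro.from_rotvec(s['tool_rot']).as_matrix().round(3))
for y in (57.3,57.3-180):
    print(y,delta([.576,-.123,.30],down(np.radians(y))))
w=robot.grab_frame('wrist'); R=np.array(w['R']);print((-R.T@w['t']-s['ee_pos']),R.round(2),K(w))
E
```

```text
(92, array([ 0.57308321, -0.12286905]), np.float64(53.3879437750325), np.float64(-0.041496165054335114), np.float64(0.03741366901826375))
(124, array([ 0.57711043, -0.12040093]), np.float64(55.837113210827596), np.float64(-0.035606529285636665), np.float64(0.036106851727461475))
[[-0.951  0.308 -0.001]
 [ 0.308  0.951 -0.002]
 [ 0.    -0.002 -1.   ]]
57.3 (array([-7.79094526e-04,  9.65616580e-04,  1.16418829e+00]), array([-1.46458569, -1.47324697, -0.13558851]))
-122.7 (array([-8.99828950e-04, -7.26014676e-04, -8.35811191e-01]), array([-1.46458569, -1.47324697, -0.13558851]))
[-0.07870341  0.02601012  0.13946499] [[ 0.31  0.95 -0.  ]
 [ 0.91 -0.29  0.3 ]
 [ 0.29 -0.1  -0.95]] 282.742401447268
```

Request:
play_rows --moves '[0,0,0,-0.073,-0.074,-0.007,0.2,0,0,0,-0.073,-0.074,-0.007,0.2,0,0,0,-0.073,-0.074,-0.007,0.2,0,0,0,-0.073,-0.074,-0.007,0.2,0,0,0,-0.073,-0.074,-0.007,0.2]'

```text
time: 0.65
ee_pos: [0.2938, 0.431, 0.2595]
tool_rot: [-0.489, -3.103, 0.001]
force: [0.9, 0.1, -0.8]
finger_gap: 0.0574
finger_force: 0.0
```

Request:
play_rows --moves '[0,0,0,-0.073,-0.074,-0.007,0.2,0,0,0,-0.073,-0.074,-0.007,0.2,0,0,0,-0.073,-0.074,-0.007,0.2,0,0,0,-0.073,-0.074,-0.007,0.2,0,0,0,-0.073,-0.074,-0.007,0.2]'

```text
time: 1.15
ee_pos: [0.3871, 0.2453, 0.2738]
tool_rot: [0.489, 3.103, 0.0]
force: [0.6, 0.5, 0.1]
finger_gap: 0.0551
finger_force: 0.0
```

Request:
play_rows --moves '[0,0,0,-0.073,-0.074,-0.007,0.2,0,0,0,-0.073,-0.074,-0.007,0.2,0,0,0,-0.073,-0.074,-0.007,0.2,0,0,0,-0.073,-0.074,-0.007,0.2,0,0,0,-0.073,-0.074,-0.007,0.2]'

```text
time: 1.65
ee_pos: [0.4804, 0.0596, 0.2878]
tool_rot: [0.489, 3.103, -0.0]
force: [0.7, 0.9, 0.4]
finger_gap: 0.0554
finger_force: 0.0
```

Request:
play_rows --moves '[0,0,0,-0.073,-0.074,-0.007,0.2,0,0,0,-0.073,-0.074,-0.007,0.2,0,0,0,-0.073,-0.074,-0.007,0.2,0,0,0,-0.073,-0.074,-0.007,0.2,0,0,0,-0.073,-0.074,-0.007,0.2]'

```text
time: 2.15
ee_pos: [0.5738, -0.126, 0.3016]
tool_rot: [-0.489, -3.103, -0.0]
force: [1.0, 0.3, 0.7]
finger_gap: 0.055
finger_force: 0.0
```

Request:
play_rows --moves '[0,0,0.09,0,0,0,0.2,0,0,0.09,0,0,0,0.2,0,0,0.09,0,0,0,0.2,0,0,0.09,0,0,0,0.2,0,0,0.09,0,0,0,0.2]'

```text
time: 2.65
ee_pos: [0.5732, -0.1245, 0.3013]
tool_rot: [-1.541, -2.737, 0.0]
force: [-0.1, -0.4, 0.4]
finger_gap: 0.0551
finger_force: 0.0
```

Request:
play_rows --moves '[0,0,0.09,0,0,0,0.2,0,0,0.09,0,0,0,0.2,0,0,0.09,0,0,0,0.2,0,0,0.09,0,0,0,0.2,0,0,0.09,0,0,0,0.2]'

```text
time: 3.15
ee_pos: [0.5732, -0.1243, 0.3013]
tool_rot: [-2.393, -2.035, 0.001]
force: [-1.7, 0.3, 0.4]
finger_gap: 0.0551
finger_force: 0.0
```

Request:
play_rows --moves '[0,0,0.09,0,0,0,0.2,0,0,0.09,0,0,0,0.2,0,0,0.09,0,0,0,0.2,0,0,0,0,0,0,0.2]'

```text
time: 3.55
ee_pos: [0.5733, -0.1243, 0.3013]
tool_rot: [-2.764, -1.492, 0.001]
force: [0.8, -0.3, 0.3]
finger_gap: 0.0547
finger_force: 0.0
```

```bash
python3 - <<'E'
from h import *
d=grab('wrist')
cv2.imwrite('pics/w1.png',cv2.resize(d['frame'][:,:,::-1],(800,600),interpolation=cv2.INTER_CUBIC))
import pickle;pickle.dump(d,open('w1.pkl','wb'))
s=robot.state();print(s)
print(red(d,A0,r=200))
print(delta([.576,-.123,.3],down(np.radians(56))))
E
```

```text
{'time': 3.6, 'joint_pos': array([-0.10913857,  0.31586709,  0.34836172,  1.67284477, -0.11505382,
        1.17378866, -0.30843355]), 'dq': array([ 0.00914551, -0.00164302, -0.00996167, -0.00237055,  0.00292018,
       -0.00104693,  0.03696309]), 'joint_torque': array([-4.61177831e-02, -4.66295743e+01,  3.84762883e+00, -2.89334500e+01,
       -9.17965779e-02,  4.26969607e-03, -5.85567467e-01]), 'ee_pos': array([ 0.57332539, -0.12423142,  0.30138446]), 'tool_rot': array([-2.76094043e+00, -1.49824197e+00,  9.96570751e-04]), 'force': array([0.17944392, 0.39030676, 0.11376178]), 'moment': array([-0.09921073,  0.15507091,  0.00062485]), 'finger_force': 0.0, 'finger_gap': 0.05495850224509777}
(1109, array([ 0.57561123, -0.11929071]), np.float64(80.74961285334768), np.float64(-0.041691853208415196), np.float64(0.15739059177999234))
(array([-0.00037594,  0.0002576 ,  0.01081675]), array([0.00622684, 0.00393027, 0.00345633]))
```

View pics/w1.png

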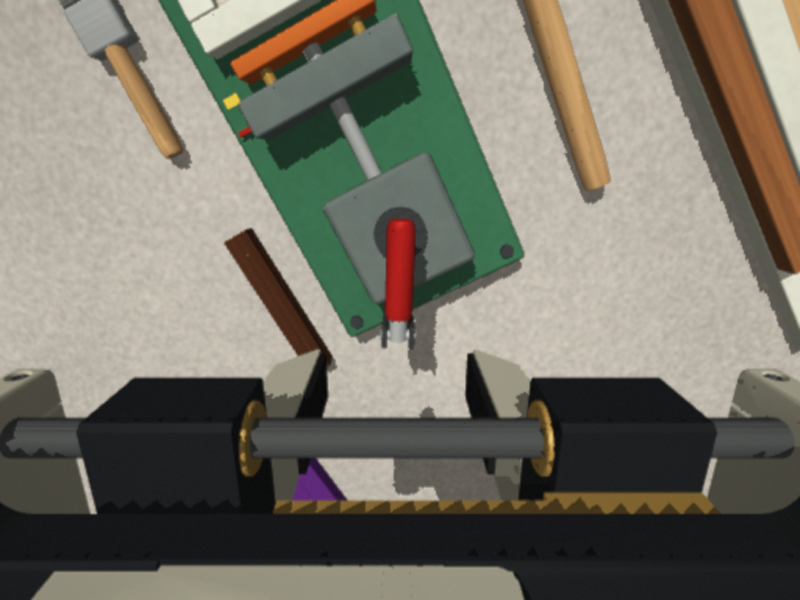

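The wrist view shows the folded sleeve from (400,222) to (398,320), with its cheeks at about (398,333). It is nearly in line with the gripper's x. I'll refine the numbers next.

```bash
python3 - <<'E'
from h import *
import pickle
d=pickle.load(open('w1.pkl','rb'))
n,c,ang,lo,hi=red(d,[.575,-.12],r=45);print(n,c,ang,lo,hi)
q=lambda u,v,z:ray(d,u*.64-.18,v*.64-.18,z)[:2]
piv=q(398,333,.122);print('piv',piv,'sleeve ends',q(400,226,.122),q(398,320,.122))
print('housing c',np.mean([q(*p,.07) for p in [(324,207),(429,153),(474,262),(378,303)]],0))
print('bed corners',q(523,257,.03),q(354,336,.03))
print('shaft collar',q(401,230,.07))
E
```

```text
1082 [ 0.57642028 -0.12265135] 55.100626541925315 -0.03976075234698914 0.037014210833866634
piv [ 0.54786614 -0.16503288] sleeve ends [ 0.59443355 -0.09632939] [ 0.55375711 -0.15600828]
housing c [ 0.58810069 -0.10890445]
bed corners [ 0.66921767 -0.19670753] [ 0.48891388 -0.17529256]
shaft collar [ 0.58946538 -0.10633025]
```

```bash
python3 - <<'E'
from h import *
print(delta([.5821,-.1153,.122],down(np.radians(55.6))))
E
```

```text
(array([-0.00037504,  0.00025892,  0.01526119]), array([0.03085588, 0.00648869, 0.44844508]))
```

Request:
play_rows --moves '[0,0,0.015,0.031,0.0065,0.048,0.2,0,0,0,0,0,0.08,0.2,0,0,0,0,0,0.08,0.2,0,0,0,0,0,0.08,0.2,0,0,0,0,0,0.06,0.2]'

```text
time: 4.1
ee_pos: [0.5815, -0.1152, 0.1603]
tool_rot: [-2.777, -1.467, 0.002]
force: [-0.6, 0.4, -0.4]
finger_gap: 0.0552
finger_force: 0.0
```

Request:
play_rows --moves '[0,0,0,0,0,0.05,0.2,0,0,0,0,0,0.03,0.2,0,0,0,0,0,0.02,0.2,0,0,0,0,0,0,0.2]'

```text
time: 4.5
ee_pos: [0.582, -0.1155, 0.1218]
tool_rot: [-2.78, -1.462, 0.002]
force: [0.9, 0.4, -1.0]
finger_gap: 0.0553
finger_force: 0.0
```

```bash
python3 - <<'E'
from h import *
print(robot.state()['force'],delta([.5821,-.1153,.122],down(np.radians(55.6))))
d=grab('wrist')
cv2.imwrite('pics/w2.png',cv2.resize(d['frame'][:,:,::-1],(640,480)))
E
```

```text
[ 0.85060481  0.3922993  -1.04374784] (array([-0.00079936,  0.00037488, -0.00113124]), array([ 4.63948701e-04, -9.77219524e-05, -5.05650849e-04]))
```

View pics/w2.png

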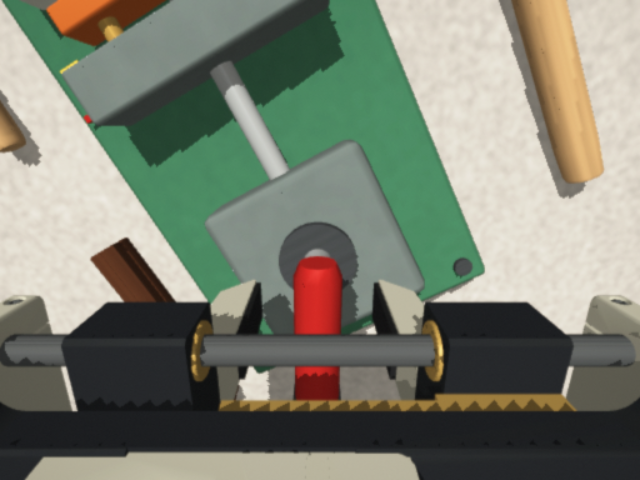

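The red sleeve, at column 318, sits midway between the fingers (about 240 and 395). I'll close on it.

Request:
play_rows --moves '[0,0,0,0,0,0,-1,0,0,0,0,0,0,-1,0,0,0,0,0,0,-1,0,0,0,0,0,0,-1,0,0,0,0,0,0,-1]'

```text
time: 5.05
ee_pos: [0.5825, -0.1154, 0.1227]
tool_rot: [-2.781, -1.461, -0.0]
force: [-2.1, 1.3, 0.1]
finger_gap: 0.0202
finger_force: 30.2
```

```bash
python3 - <<'E'
from h import *
r=.06;n=14
f=np.radians(np.linspace(0,93,n+1));x=r*np.cos(f);z=r*np.sin(f)
print(np.c_[np.degrees(f[1:]),np.diff(x)/.4,-np.diff(z)/.4].round(4))
print(robot.state())
E
```

```text
[[ 6.64290e+00 -1.00000e-03 -1.74000e-02]
 [ 1.32857e+01 -3.00000e-03 -1.71000e-02]
 [ 1.99286e+01 -5.00000e-03 -1.67000e-02]
 [ 2.65714e+01 -6.90000e-03 -1.60000e-02]
 [ 3.32143e+01 -8.70000e-03 -1.51000e-02]
 [ 3.98571e+01 -1.03000e-02 -1.40000e-02]
 [ 4.65000e+01 -1.19000e-02 -1.27000e-02]
 [ 5.31429e+01 -1.33000e-02 -1.12000e-02]
 [ 5.97857e+01 -1.45000e-02 -9.60000e-03]
 [ 6.64286e+01 -1.55000e-02 -7.90000e-03]
 [ 7.30714e+01 -1.63000e-02 -6.00000e-03]
 [ 7.97143e+01 -1.69000e-02 -4.10000e-03]
 [ 8.63571e+01 -1.73000e-02 -2.10000e-03]
 [ 9.30000e+01 -1.74000e-02 -1.00000e-04]]
{'time': 5.05, 'joint_pos': array([-0.07946919,  0.5275612 ,  0.30011268,  1.81415463, -0.20343267,
        0.82979663, -0.28310299]), 'dq': array([-0.00126552,  0.0031534 , -0.00504544,  0.0050461 , -0.00317182,
        0.00987818, -0.00071778]), 'joint_torque': array([ 3.14879268e-01, -5.32480073e+01,  5.50466985e+00, -2.33723563e+01,
        1.84819023e-01, -4.68314728e-01,  3.99287534e-02]), 'ee_pos': array([ 0.58251245, -0.11540506,  0.12274231]), 'tool_rot': array([-2.78098719e+00, -1.46118233e+00, -3.84059770e-04]), 'force': array([-2.10283831,  1.31932844,  0.10269625]), 'moment': array([ 0.14925294,  0.33354936, -0.0648807 ]), 'finger_force': 30.153626203536987, 'finger_gap': 0.02022998681005304}
```

Request:
play_rows --moves '[0,0,0,-0.001,0,-0.0174,-1,0,0,0,-0.003,0,-0.0171,-1,0,0,0,-0.005,0,-0.0167,-1,0,0,0,-0.0069,0,-0.016,-1,0,0,0,-0.0087,0,-0.0151,-1]'

```text
time: 5.55
ee_pos: [0.5767, -0.1234, 0.1559]
tool_rot: [-2.78, -1.461, -0.0]
force: [1.8, 2.0, -6.2]
finger_gap: 0.0196
finger_force: 30.0
```

Request:
play_rows --moves '[0,0,0,-0.0103,0,-0.014,-1,0,0,0,-0.0119,0,-0.0127,-1,0,0,0,-0.0133,0,-0.0112,-1,0,0,0,-0.0145,0,-0.0096,-1,0,0,0,0,0,0,-1]'

```text
time: 6.05
ee_pos: [0.5655, -0.1398, 0.1754]
tool_rot: [-2.781, -1.46, -0.002]
force: [1.3, 4.2, -1.2]
finger_gap: 0.0206
finger_force: 30.0
```

```bash
python3 - <<'E'
from h import *
s=robot.state();print(s['force'],s['moment'],s['finger_gap'])
p=s['ee_pos']-np.array([.5482,-.1648,.122]);print(p, 'fold',np.degrees(np.arctan2(p[2],p[:2]@[.565,.825])),np.linalg.norm(p))
E
```

```text
[ 1.30219995  4.19952756 -1.19059161] [ 0.98751316 -0.27844942 -0.03654098] 0.02055270924360287
[0.01733889 0.02495594 0.05340166] fold 60.36046533012481 0.061442438489506604
```

Request:
play_rows --moves '[0,0,0,-0.0155,0,-0.0079,-1,0,0,0,-0.0163,0,-0.006,-1,0,0,0,-0.0169,0,-0.0041,-1,0,0,0,-0.0173,0,-0.0021,-1,0,0,0,-0.012,0,0,-1]'

```text
time: 6.55
ee_pos: [0.5499, -0.1638, 0.1846]
tool_rot: [-2.78, -1.463, -0.008]
force: [4.0, 8.9, 5.2]
finger_gap: 0.0205
finger_force: 29.9
```

Request:
play_rows --moves '[0,0,0,-0.01,0,0,-1,0,0,0,0,0,0,-1]'

```text
time: 6.75
ee_pos: [0.5476, -0.1677, 0.1848]
tool_rot: [2.78, 1.462, 0.008]
force: [3.1, 6.8, 6.2]
finger_gap: 0.0206
finger_force: 29.9
```

```bash
python3 - <<'E'
from h import *
s=robot.state();print(s['force'],s['moment'],s['finger_gap'])
p=s['ee_pos']-np.array([.5482,-.1648,.122]);print(p, 'fold',np.degrees(np.arctan2(p[2],p[:2]@[.565,.825])),np.linalg.norm(p))
a=grab('scene');c=a['frame'][150:250,150:290]
w=grab('wrist')
o=np.zeros((480,800,3),np.uint8)
o[:286,:400]=cv2.resize(c,(400,286));o[:300,400:]=cv2.resize(w['frame'],(400,300))
cv2.imwrite('pics/m3.png',o[:300,:,::-1])
E
```

```text
[3.08121971 6.81726539 6.20475306] [ 1.75250989 -0.51524161  0.0284896 ] 0.020640246941102263
[-0.00064717 -0.00291955  0.06283582] fold 92.52803749242088 0.06290694262380558
```

View pics/m3.png

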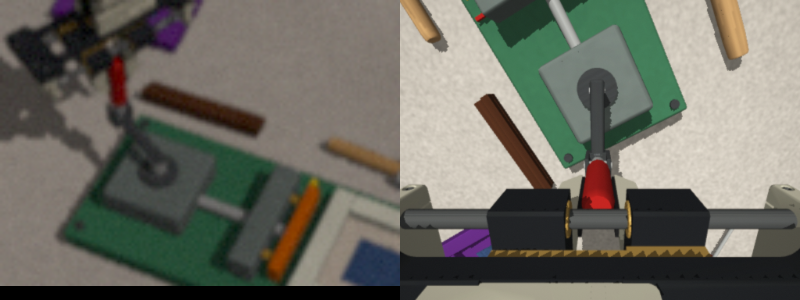

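```bash
python3 - <<'E'
import numpy as np
a=np.radians(180+np.linspace(0,476,41)); r=np.r_[.075,.0735,np.full(39,.0725)]
P=np.c_[r*np.cos(a),r*np.sin(a)]
D=(np.diff(P,axis=0)/.4).round(4)
for k in range(0,40,5): print(', '.join(f'0, 0, 0, {x:g}, {y:g}, 0, -1' for x,y in D[k:k+5]))
E
```

```text
0, 0, 0, 0.0077, -0.0379, 0, -1, 0, 0, 0, 0.014, -0.0353, 0, -1, 0, 0, 0, 0.0186, -0.0326, 0, -1, 0, 0, 0, 0.025, -0.0281, 0, -1, 0, 0, 0, 0.0302, -0.0223, 0, -1
0, 0, 0, 0.0342, -0.0156, 0, -1, 0, 0, 0, 0.0367, -0.0082, 0, -1, 0, 0, 0, 0.0376, -0.0005, 0, -1, 0, 0, 0, 0.0369, 0.0073, 0, -1, 0, 0, 0, 0.0346, 0.0147, 0, -1
0, 0, 0, 0.0308, 0.0215, 0, -1, 0, 0, 0, 0.0257, 0.0274, 0, -1, 0, 0, 0, 0.0195, 0.0321, 0, -1, 0, 0, 0, 0.0125, 0.0355, 0, -1, 0, 0, 0, 0.0049, 0.0373, 0, -1
0, 0, 0, -0.0029, 0.0375, 0, -1, 0, 0, 0, -0.0106, 0.0361, 0, -1, 0, 0, 0, -0.0178, 0.0331, 0, -1, 0, 0, 0, -0.0242, 0.0287, 0, -1, 0, 0, 0, -0.0296, 0.0231, 0, -1
0, 0, 0, -0.0338, 0.0165, 0, -1, 0, 0, 0, -0.0364, 0.0092, 0, -1, 0, 0, 0, -0.0375, 0.0015, 0, -1, 0, 0, 0, -0.037, -0.0063, 0, -1, 0, 0, 0, -0.035, -0.0138, 0, -1
0, 0, 0, -0.0314, -0.0207, 0, -1, 0, 0, 0, -0.0264, -0.0267, 0, -1, 0, 0, 0, -0.0203, -0.0316, 0, -1, 0, 0, 0, -0.0134, -0.0351, 0, -1, 0, 0, 0, -0.0058, -0.0371, 0, -1
0, 0, 0, 0.0019, -0.0375, 0, -1, 0, 0, 0, 0.0096, -0.0363, 0, -1, 0, 0, 0, 0.0169, -0.0336, 0, -1, 0, 0, 0, 0.0235, -0.0293, 0, -1, 0, 0, 0, 0.029, -0.0239, 0, -1
0, 0, 0, 0.0333, -0.0174, 0, -1, 0, 0, 0, 0.0362, -0.0101, 0, -1, 0, 0, 0, 0.0375, -0.0025, 0, -1, 0, 0, 0, 0.0372, 0.0053, 0, -1, 0, 0, 0, 0.0353, 0.0129, 0, -1
```

Request:
play_rows --moves '[0,0,0,0.0077,-0.0379,0,-1,0,0,0,0.014,-0.0353,0,-1,0,0,0,0.0186,-0.0326,0,-1,0,0,0,0.025,-0.0281,0,-1,0,0,0,0.0302,-0.0223,0,-1]'

```text
time: 7.35
ee_pos: [0.5157, -0.1045, 0.1847]
tool_rot: [2.781, 1.456, 0.002]
force: [-1.0, -3.6, 8.7]
finger_gap: 0.0201
finger_force: 30.0
```

```bash
cat >> h.py <<'E'
def rad():
    s=robot.state();p=s['ee_pos']-np.array([.588,-.107,0]);u=p[:2]/np.hypot(*p[:2])
    print('r',np.hypot(*p[:2]),'z',p[2],'ang',np.degrees(np.arctan2(p[1],p[0])),'Frad',s['force'][:2]@u,'Ftan',s['force'][:2]@[u[1],-u[0]],'Fz',s['force'][2],'M',s['moment'].round(2),s['finger_gap'])
E
python3 -c "
from h import *
rad()"
```

```text
r 0.07236534464783469 z 0.18473081162930388 ang 178.0562774323502 Frad 0.857757047581068 Ftan -3.6708560719689944 Fz 8.65370515619541 M [-0.18  0.25 -0.02] 0.02010453268235242
```

Request:
play_rows --moves '[0,0,0,0.0342,-0.0156,0,-1,0,0,0,0.0367,-0.0082,0,-1,0,0,0,0.0376,-0.0005,0,-1,0,0,0,0.0369,0.0073,0,-1,0,0,0,0.0346,0.0147,0,-1]'

```text
time: 7.85
ee_pos: [0.5575, -0.0466, 0.1848]
tool_rot: [2.777, 1.454, 0.003]
force: [1.6, -10.6, 5.8]
finger_gap: 0.0203
finger_force: 30.0
```

```bash
python3 -c "
from h import *
rad()"
```

```text
r 0.06765757337458053 z 0.18476594025745102 ang 116.8200267292977 Frad -10.188459446387307 Ftan -3.3917079835450603 Fz 5.841314864620148 M [-2.26 -0.64 -0.02] 0.02027978850753215
```

Request:
play_rows --moves '[0,0,0,0.0232,0.0237,0,-1,0,0,0,0.0257,0.0274,0,-1,0,0,0,0.0195,0.0321,0,-1,0,0,0,0.0125,0.0355,0,-1,0,0,0,0.0049,0.0373,0,-1]'

```text
time: 8.35
ee_pos: [0.6259, -0.0543, 0.1847]
tool_rot: [2.78, 1.455, -0.005]
force: [-8.2, -5.7, 12.9]
finger_gap: 0.0205
finger_force: 30.0
```

```bash
python3 -c "
from h import *
rad()"
```

```text
r 0.06486194929152297 z 0.18469853167857117 ang 54.29683262857767 Frad -9.429691514743306 Ftan -3.290475126508746 Fz 12.881596155482857 M [-1.18  1.73 -0.01] 0.020488130329160664
```

Request:
play_rows --moves '[0,0,0,-0.0057,0.0379,-0.005,-1,0,0,0,-0.0106,0.0361,0,-1,0,0,0,-0.0178,0.0331,0,-1,0,0,0,-0.0242,0.0287,0,-1,0,0,0,-0.0296,0.0231,0,-1]'

```text
time: 8.85
ee_pos: [0.6555, -0.1155, 0.1848]
tool_rot: [-2.778, -1.458, 0.01]
force: [-9.4, 3.0, 9.1]
finger_gap: 0.0201
finger_force: 30.0
```

```bash
sed -i 's/\[.588,-.107,0\]/[.5865,-.111,0]/' h.py; python3 -c "
from h import *
rad()"
```

```text
r 0.06919338128060235 z 0.18475532528758204 ang -3.7025459983860785 Frad -9.574001747390376 Ftan -2.418151663649184 Fz 9.054413780822367 M [1.12 2.33 0.12] 0.020142212591129294
```

Request:
play_rows --moves '[0,0,0,-0.0338,0.0165,0,-1,0,0,0,-0.0364,0.0092,0,-1,0,0,0,-0.0375,0.0015,0,-1,0,0,0,-0.037,-0.0063,0,-1,0,0,0,-0.035,-0.0138,0,-1]'

```text
time: 9.35
ee_pos: [0.6195, -0.174, 0.1848]
tool_rot: [-2.778, -1.461, 0.0]
force: [-0.7, 5.7, 1.8]
finger_gap: 0.0202
finger_force: 30.0
```

```bash
python3 -c "
from h import *
rad()"
```

```text
r 0.07112368946411189 z 0.1848144573263002 ang -62.32437777712317 Frad -5.349091172691151 Ftan -1.9921211144829374 Fz 1.7935756915633498 M [ 1.65 -0.09  0.04] 0.02021961438592831
```

Request:
play_rows --moves '[0,0,0,-0.0314,-0.0207,0,-1,0,0,0,-0.0264,-0.0267,0,-1,0,0,0,-0.0203,-0.0316,0,-1,0,0,0,-0.0134,-0.0351,0,-1,0,0,0,-0.0058,-0.0371,0,-1]'

```text
time: 9.85
ee_pos: [0.5484, -0.1734, 0.1849]
tool_rot: [2.781, 1.46, 0.002]
force: [5.0, 2.2, -2.8]
finger_gap: 0.0203
finger_force: 30.0
```

```bash
python3 -c "
from h import *
rad()"
```

```text
r 0.07309246848590836 z 0.1848590589291398 ang -121.4102509580318 Frad -4.513349331402815 Ftan -3.1198949305035626 Fz -2.7599235707571608 M [ 0.51 -1.13 -0.04] 0.020281388675219197
```

Request:
play_rows --moves '[0,0,0,0.0019,-0.0375,0,-1,0,0,0,0.0096,-0.0363,0,-1,0,0,0,0.0169,-0.0336,0,-1,0,0,0,0.0235,-0.0293,0,-1,0,0,0,0.029,-0.0239,0,-1]'

```text
time: 10.35
ee_pos: [0.514, -0.1104, 0.1849]
tool_rot: [2.78, 1.459, 0.0]
force: [5.3, -2.6, -3.4]
finger_gap: 0.0205
finger_force: 30.0
```

```bash
python3 -c "
from h import *
rad()"
```

```text
r 0.07248978648756875 z 0.18486831189110267 ang 179.5609886450462 Frad -5.325433769555533 Ftan -2.554403562165042 Fz -3.3758326518084734 M [-0.68 -1.22  0.02] 0.02050459538594815
```

Request:
play_rows --moves '[0,0,0,0.0333,-0.0174,0,-1,0,0,0,0.0362,-0.0101,0,-1,0,0,0,0.0375,-0.0025,0,-1,0,0,0,0.0372,0.0053,0,-1,0,0,0,0.0353,0.0129,0,-1]'

```text
time: 10.85
ee_pos: [0.5509, -0.0505, 0.1848]
tool_rot: [2.779, 1.458, -0.003]
force: [0.9, -9.4, -1.3]
finger_gap: 0.0203
finger_force: 30.0
```

```bash
python3 - <<'E'
from h import *
rad()
b=grab('top');a=grab('scene');w=grab('wrist')
o=np.zeros((600,800,3),np.uint8)
c=b['frame'][125:190,240:290]
o[:300,:231]=cv2.resize(c,(231,300),interpolation=cv2.INTER_CUBIC)
c=a['frame'][195:270,210:310]; o[:300,240:640]=cv2.resize(c,(400,300),interpolation=cv2.INTER_CUBIC)
o[300:,:400]=cv2.resize(w['frame'],(400,300))
c=b['frame'][115:200,175:340];o[310:310+200,405:793]=cv2.resize(c,(388,200),interpolation=cv2.INTER_CUBIC)
cv2.imwrite('pics/m4.png',o[:,:,::-1])
E
```

```text
r 0.07018526558977765 z 0.1848288635111985 ang 120.51941191714158 Frad -8.54141111024593 Ftan -4.00625365876127 Fz -1.3364657765567822 M [-2.15 -0.44 -0.04] 0.020289425921728055
```

View pics/m4.png

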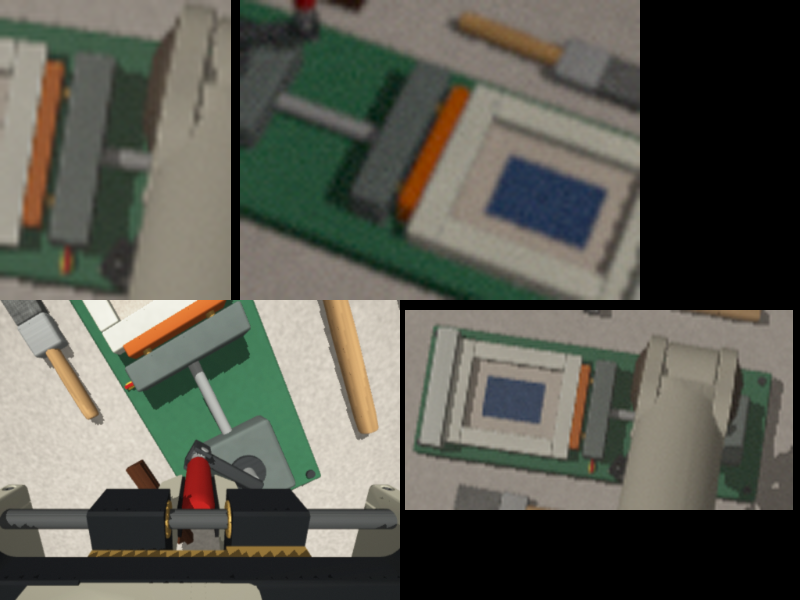

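The jaw pointer (67,260) covers the yellow mark, the pad is on the frame with a visible gap behind it, and the frame is against the fence. I'll turn the gripper, with the sleeve spinning freely, so it closes square to the arm.

Request:
play_rows --moves '[0,0,-0.09,0,0,0,-1,0,0,-0.09,0,0,0,-1,0,0,-0.09,0,0,0,-1,0,0,-0.09,0,0,0,-1,0,0,-0.09,0,0,0,-1]'

```text
time: 11.5
ee_pos: [0.5526, -0.0524, 0.185]
tool_rot: [2.096, 2.332, -0.002]
force: [7.3, -9.6, -6.4]
finger_gap: 0.0205
finger_force: 30.0
```

Request:
play_rows --moves '[0,0,-0.09,0,0,0,-1,0,0,-0.09,0,0,0,-1,0,0,-0.086,0,0,0,-1,0,0,0,0,0,0,-1]'

```text
time: 11.9
ee_pos: [0.5527, -0.0529, 0.1849]
tool_rot: [1.57, 2.714, -0.005]
force: [7.4, -9.1, -4.9]
finger_gap: 0.0203
finger_force: 30.0
```

```bash
python3 - <<'E'
from h import *
rad(); s=robot.state()
M=Ro.from_rotvec(s['tool_rot']).as_matrix();print('yaw',np.degrees(np.arctan2(M[1,0],M[0,0])),s['joint_pos'].round(2), M.T@s['force'])
w=grab('wrist');import pickle;pickle.dump(w,open('w5.pkl','wb'))
cv2.imwrite('pics/w5.png',cv2.resize(w['frame'][:,:,::-1],(800,600)))
r=.0628;n=14
f=np.radians(np.linspace(90,0,n+1));x=-r*np.cos(f);z=r*np.sin(f)
D=np.c_[np.diff(x)/.4,-np.diff(z)/.4].round(4)
for k in range(0,n,5): print(', '.join(f'0, 0, 0, {x:g}, 0, {y:g}, -1' for x,y in D[k:k+5]))
E
```

```text
r 0.06722281224318985 z 0.1849425410468043 ang 120.22176850045007 Frad -11.545050936017285 Ftan 1.7962734678280916 Fz -4.864692149815496 M [-2.11 -1.73 -0.01] 0.020271810985135603
yaw 119.90970169140164 [-0.01  0.37  0.06  1.87 -0.02  0.91  0.59] [-11.50098446   1.85685098   4.94565365]
0, 0, 0, -0.0176, 0, 0.001, -1, 0, 0, 0, -0.0174, 0, 0.0029, -1, 0, 0, 0, -0.0169, 0, 0.0049, -1, 0, 0, 0, -0.0163, 0, 0.0067, -1, 0, 0, 0, -0.0154, 0, 0.0085, -1
0, 0, 0, -0.0144, 0, 0.0102, -1, 0, 0, 0, -0.0131, 0, 0.0117, -1, 0, 0, 0, -0.0117, 0, 0.0131, -1, 0, 0, 0, -0.0102, 0, 0.0144, -1, 0, 0, 0, -0.0085, 0, 0.0154, -1
0, 0, 0, -0.0067, 0, 0.0163, -1, 0, 0, 0, -0.0049, 0, 0.0169, -1, 0, 0, 0, -0.0029, 0, 0.0174, -1, 0, 0, 0, -0.001, 0, 0.0176, -1
```

View pics/w5.png

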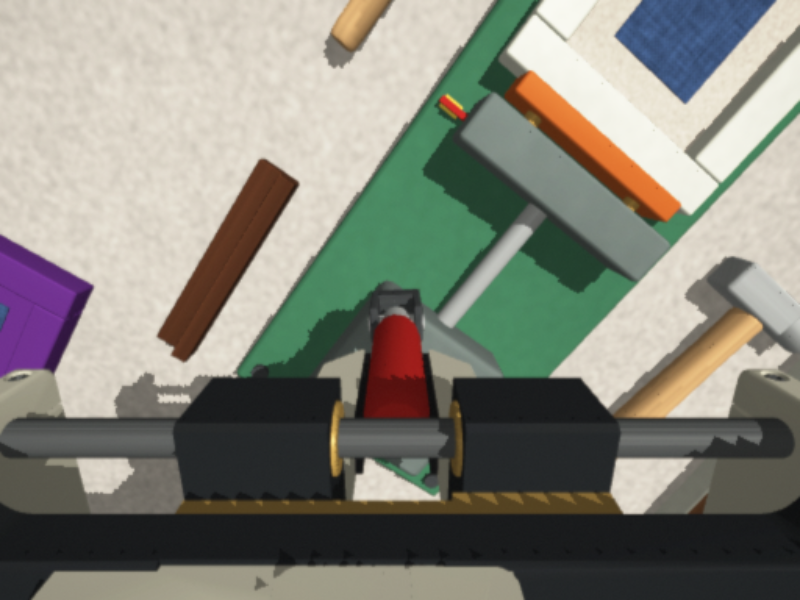

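The cheeks and sleeve line up with the tool's x, and the pointer at (453,106) is centred on the yellow mark. Folding down now.

Request:
play_rows --moves '[0,0,0,-0.0286,0,0.001,-1,0,0,0,-0.0174,0,0.0029,-1,0,0,0,-0.0169,0,0.0049,-1,0,0,0,-0.0163,0,0.0067,-1,0,0,0,-0.0154,0,0.0085,-1]'

```text
time: 12.45
ee_pos: [0.5703, -0.081, 0.1766]
tool_rot: [1.573, 2.719, -0.0]
force: [0.4, -0.4, 8.9]
finger_gap: 0.0202
finger_force: 30.0
```

Request:
play_rows --moves '[0,0,0,-0.0144,0,0.0102,-1,0,0,0,-0.0131,0,0.0117,-1,0,0,0,-0.0117,0,0.0131,-1,0,0,0,-0.0102,0,0.0144,-1,0,0,0,0,0,0,-1]'

```text
time: 12.95
ee_pos: [0.5833, -0.102, 0.158]
tool_rot: [1.573, 2.709, -0.0]
force: [4.6, -6.3, 8.2]
finger_gap: 0.0196
finger_force: 30.1
```

```bash
python3 - <<'E'
from h import *
rad(); s=robot.state()
M=Ro.from_rotvec(s['tool_rot']).as_matrix();print('Ftool',M.T@s['force'])
e=np.array([np.cos(np.radians(120)),np.sin(np.radians(120))]);P=np.array([.5865,-.111])+.07*e
d=s['ee_pos'][:2]-P;print(d@-e,d@[e[1],-e[0]],s['ee_pos'][2]-.122)
E
```

```text
r 0.009526064608505106 z 0.15797606169330822 ang 109.57784052822596 Frad -7.5088637555209194 Ftan 2.166116488723213 Fz 8.217555373138449 M [-1.18 -0.88  0.  ] 0.01957942241112574
Ftool [-7.83750963  0.8441108  -8.15255982]
0.06063110040218384 0.0017232606452459904 0.03597606169330822
```

Request:
play_rows --moves '[0,0,0,-0.0085,0,0.0154,-1,0,0,0,-0.0067,0,0.0163,-1,0,0,0,-0.0049,0,0.0169,-1,0,0,0,-0.0029,0,0.0174,-1,0,0,0,-0.001,0,0.0176,-1]'

```text
time: 13.45
ee_pos: [0.5922, -0.1158, 0.127]
tool_rot: [1.57, 2.697, -0.002]
force: [12.9, -19.2, 9.3]
finger_gap: 0.0195
finger_force: 30.2
```

```bash
cat >> h.py <<'E'
def fold():
    rad(); s=robot.state()
    M=Ro.from_rotvec(s['tool_rot']).as_matrix();print('Ftool',M.T@s['force'])
    e=np.array([np.cos(np.radians(120)),np.sin(np.radians(120))]);P=np.array([.5865,-.111])+.07*e
    d=s['ee_pos'][:2]-P;print(d@-e,d@[e[1],-e[0]],s['ee_pos'][2]-.122)
E
python3 -c "
from h import *
fold()"
```

```text
r 0.0074196240947088325 z 0.12701184423797454 ang -39.83174846379733 Frad 22.1830588653128 Ftan 6.4604244191820825 Fz 9.300419895054628 M [-3.5  -2.34  0.  ] 0.019487409026372752
Ftool [-23.20469843   1.84064432  -8.85872416]
0.07696468400899506 0.002558123992622855 0.005011844237974544
```

Request:
play_rows --moves '[0,0,0,-0.012,0,0.008,-1,0,0,0,-0.008,0,0.006,-1,0,0,0,0,0,0,-1]'

```text
time: 13.75
ee_pos: [0.5929, -0.1178, 0.1187]
tool_rot: [1.572, 2.708, -0.0]
force: [9.1, -8.8, 3.7]
finger_gap: 0.0198
finger_force: 30.1
```

```bash
python3 -c "
from h import *
fold()"
```

```text
r 0.009292531414269578 z 0.11872485289610907 ang -46.72521485366702 Frad 12.636174127893023 Ftan -0.6186439495694144 Fz 3.668698206865996 M [-1.54 -1.56 -0.  ] 0.01977462589203975
Ftool [-12.1725278    3.58067906  -3.53882294]
0.07904423515453503 0.0021337644093620696 -0.0032751471038909297
```

Request:
play_rows --moves '[0,0,0,0,0,0,0.2,0,0,0,0,0,0,0.2,0,0,0,0,0,0,0.2,0,0,0,0,0,0,0.2,0,0,0,0,0,-0.03,0.2]'

```text
time: 14.25
ee_pos: [0.5865, -0.1126, 0.1265]
tool_rot: [-1.571, -2.715, 0.003]
force: [0.1, -0.5, -0.5]
finger_gap: 0.0533
finger_force: 0.0
```

Request:
play_rows --moves '[0,0,0,0,0,-0.06,0.2,0,0,0,0,0,-0.08,0.2,0,0,0,0,0,-0.08,0.2,0,0,0,0,0,-0.08,0.2,0,0,0,0,0,0,0.2]'

```text
time: 14.75
ee_pos: [0.5915, -0.1138, 0.2542]
tool_rot: [1.569, 2.711, 0.006]
force: [-0.3, -1.1, -0.5]
finger_gap: 0.0549
finger_force: 0.0
```

```bash
python3 - <<'E'
from h import *
fold()
w=grab('wrist','w6');a=grab('scene');b=grab('top')
print(red(w,[.57,-.09],r=60)); print(red(a,[.57,-.09],r=25)); print(red(b,[.57,-.09],r=25))
o=np.zeros((600,800,3),np.uint8)
o[:360,:480]=cv2.resize(w['frame'],(480,360))
c=a['frame'][180:235,170:250];o[:206,490:790]=cv2.resize(c,(300,206),interpolation=cv2.INTER_CUBIC)
c=b['frame'][115:200,175:340];o[365:600,:456]=cv2.resize(c,(456,235),interpolation=cv2.INTER_CUBIC)
c=a['frame'][195:270,210:310]; o[365:590,490:790]=cv2.resize(c,(300,225),interpolation=cv2.INTER_CUBIC)
cv2.imwrite('pics/m6.png',o[:,:,::-1])
E
```

```text
r 0.005745764081365711 z 0.25423653159298143 ang -29.636785854745742 Frad 0.2975402047084723 Ftan 1.1371862512351563 Fz -0.5115116151054843 M [-0.04 -0.03  0.03] 0.054932282492454944
Ftool [-0.83045622 -0.83277814  0.51008815]
0.07495766578586227 0.002904368233265779 0.13223653159298143
(1648, array([ 0.57787295, -0.09208492]), np.float64(122.2487250207111), np.float64(-0.04178104572162288), np.float64(0.038806515596053075))
(122, array([ 0.56718391, -0.09582519]), np.float64(111.07351406237306), np.float64(-0.03442370266775066), np.float64(0.035965712871997554))
(36, array([ 0.56661442, -0.0673274 ]), np.float64(134.15260017890878), np.float64(-0.015425387520540772), np.float64(0.011901278033096548))
```

```bash
python3 -c "
from h import *
print(delta([.587,-.1065,.160],down(np.radians(120))))"
```

```text
(array([-8.42328237e-05, -1.54885506e-04, -1.36180263e-03]), array([0.01596789, 0.00591589, 0.22053184]))
```

View pics/m6.png

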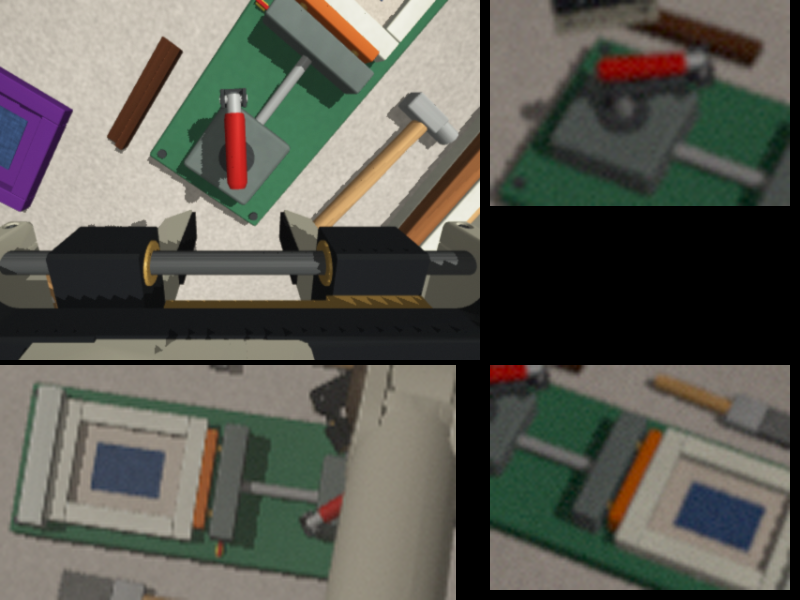

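The handle lies folded along the arm (wrist panel, 235,150). The frame is square to the fence and the pointer is over the mark. To be sure it is fully home, I'll press on the sleeve with the fingers shut.

Request:
play_rows --moves '[0,0,0,0.016,0.006,0,-1,0,0,0,0,0,0.03,-1,0,0,0,0,0,0.04,-1,0,0,0,0,0,0.04,-1,0,0,0,0,0,0.04,-1]'

```text
time: 15.4
ee_pos: [0.5864, -0.1061, 0.1856]
tool_rot: [-1.572, -2.717, 0.001]
force: [0.6, 0.2, -0.2]
finger_gap: 0.0196
finger_force: 0.0
```

Request:
play_rows --moves '[0,0,0,0,0,0.04,-1,0,0,0,0,0,0.02,-1,0,0,0,0,0,0.01,-1,0,0,0,0,0,0,-1]'

```text
time: 15.8
ee_pos: [0.5869, -0.1065, 0.1592]
tool_rot: [-1.573, -2.718, 0.001]
force: [-0.0, -0.5, -0.1]
finger_gap: 0.0004
finger_force: 0.0
```

```bash
python3 -c "
from h import *
fold()"
```

```text
r 0.004554072120345305 z 0.15918081345685434 ang 84.60642131737809 Frad -0.5111460399891847 Ftan 0.043834341641454985 Fz -0.1283952447083062 M [-0.07  0.08  0.  ] 0.000421054464408771
Ftool [-0.44275977 -0.25920384  0.12827398]
0.06628755359546033 0.002637672187882133 0.03718081345685434
```

No contact at 159 mm. Contact is expected at about 151.5 mm if the handle is home.

Request:
play_rows --moves '[0,0,0,0,0,0.01,-1,0,0,0,0,0,0.008,-1,0,0,0,0,0,0,-1]'

```text
time: 16.1
ee_pos: [0.5876, -0.1068, 0.1529]
tool_rot: [1.574, 2.718, 0.0]
force: [-0.6, -0.0, 1.2]
finger_gap: 0.0001
finger_force: 0.1
```

Request:
play_rows --moves '[0,0,0,0,0,0.008,-1,0,0,0,0,0,0,-1]'

```text
time: 16.3
ee_pos: [0.5881, -0.1068, 0.1505]
tool_rot: [1.573, 2.718, 0.001]
force: [-0.4, -0.2, 6.0]
finger_gap: 0.0006
finger_force: 2.9
```

Request:
play_rows --moves '[0,0,0,0,0,0.008,-1,0,0,0,0,0,0,-1]'

```text
time: 16.5
ee_pos: [0.5897, -0.1061, 0.1489]
tool_rot: [1.572, 2.716, 0.004]
force: [-1.0, 1.9, 13.6]
finger_gap: 0.0006
finger_force: 6.5
```

At 13.6 N the handle resists firmly, and its pivot would give at about 1.2 N, so it is home. Retreating now.

Request:
play_rows --moves '[0,0,0,0,0,-0.02,-1,0,0,0,0,0,-0.04,-1,0,0,0,0,0,-0.08,-1,0,0,0,0,0,-0.1,-1,0,0,0,0,0,-0.1,-1]'

```text
time: 17.0
ee_pos: [0.5867, -0.1065, 0.2832]
tool_rot: [-1.573, -2.717, 0.001]
force: [0.0, 0.4, -0.2]
finger_gap: -0.0
finger_force: 0.0
```

Request:
play_rows --moves '[0,0,0,0,0,0,-1,0,0,0,0,0,0,-1]'

```text
time: 17.2
ee_pos: [0.5878, -0.1066, 0.2835]
tool_rot: [1.573, 2.717, 0.001]
force: [-0.7, -0.7, -0.9]
finger_gap: 0.0005
finger_force: 0.0
```

```bash
python3 - <<'E'
from h import *
w=grab('wrist','w7')
print(robot.state()['ee_pos'],red(w,[.578,-.09],r=60))
I=w['frame'].astype(int)
# pad face, pointer, mark in clamp frame by colour
def M(p,A=(.588,-.107),t=-.118):
    c,s=np.cos(t),np.sin(t);d=np.array(p[:2])-A;return np.array([c*d[0]+s*d[1],-s*d[0]+c*d[1]]).round(4)
hsv=cv2.cvtColor(w['frame'],cv2.COLOR_RGB2HSV)
for n,lo,hi,z in(('yellow',(22,140,120),(34,255,255),.03),('red',(0,190,100),(4,255,255),.034),('orange',(8,190,120),(17,255,255),.062)):
    m=cv2.inRange(hsv,lo,hi);k,l,st,ce=cv2.connectedComponentsWithStats(m)
    for i in range(1,k):
        if st[i,4]>8: 
            print(n,st[i].tolist(),M(ray(w,*ce[i],z)))
E
```

```text
[ 0.58692915 -0.10648078  0.28195667] (1206, array([ 0.57721415, -0.09097383]), np.float64(122.16018331672164), np.float64(-0.03998563704844966), np.float64(0.036019388644906926))
yellow [272, 20, 8, 6, 10] [-0.0824  0.1556]
red [272, 15, 12, 11, 42] [-0.081   0.1583]
red [243, 128, 19, 69, 1124] [-0.0015 -0.0006]
orange [308, 0, 82, 76, 1173] [-0.003   0.1865]
```

```bash
python3 -c "
from cell import robot
print(robot.finish_job())"
```

```text
the job is handed in; nothing more can be done
None
```

The frame is clamped and the job is handed in at about 17 s: the crank is at roughly 13.45 rad with the pointer on the yellow mark, the pad works out to about 7 mm in, the handle is pressed home and the gripper is clear; no verdict came back.

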